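Scoop the dropped nuts from under the rack and put them on the counting scale

TASK

Three hexagon nuts have ended up under the low wire rack. Take the flat scoop, slide it in under the rack's lip to collect all three nuts without touching them with the gripper, and leave the clamp and the plastic cone under there where they are. Set the scoop, with the nuts in its pan, gently down flat in the middle of the counting scale's plate and let go.

Things in the scene. Friction and masses are not known exactly. Their poses are not given: they have to be found in the camera images.
- scoop_grip (a point): Loose flat aluminium scoop (0.16 to 0.25 kg): grip point at the middle of its black handle's section, 45 mm above the scoop's flat underside. x points along the handle to the pan and out of its mouth, z up. The handle is a level bar 16 mm wide (y), 20 mm high (35 to 55 mm above the underside), from 54 mm behind this point to 59 mm ahead of it.
- scoop_pan (a point): Centre of the scoop's pan floor (top face), 3 mm above the underside, 115 mm ahead (x) of and 42 mm below scoop_grip, same axes. Pan outside 80 mm long (x), 128 mm wide (y); side walls 3 mm thick, 22 mm high; back wall 26 mm high. The mouth at x = +40 mm is open, its floor tapering over the last 14 mm to a 1 mm edge. Rests flat unheld.
- nut_a_center (a point): Centre of one of three like steel hexagon nuts lying flat on the bench under the rack: 24 mm across flats, 28 mm across corners, 13 mm high, 33 g, lower edges bevelled; z up. They lie in a rough row along the kick-plate, in any order, centres 24 to 60 mm before it, all within 80 mm of its length.
- nut_b_center (a point): Another of the three like nuts (see nut_a_center). A scoop pushed flat along the bench at a nut slides it ahead until it stands against the kick-plate; pushing on (10 to 25 N) until the scoop's edge meets the plate drives the edge under the nut, which climbs into the pan.
- nut_c_center (a point): Another of the three like nuts (see nut_a_center).
- rack: Fixed low wire rack. Origin on the bench, at the middle of the open-side face of its kick-plate, a steel strip 8 mm thick, 30 mm high, 360 mm wide (y). x points away from the open side: parts lie at negative x, the scoop goes in along +x; z up. A deck of thin wires 86 mm up reaches to a lip at x = -90 mm; lip underside 70 mm, top 90 mm above the bench. Legs only at y = +-180 mm.
- scale_plate (a point): Centre of the top of the square steel plate, 180 x 180 mm, of the fixed bench scale; 61 mm above the bench. z up; its low display, 31 mm high, stands on its +y side. The plate does not yield.
- clamp_center (a point): Centre of a loose U-shaped steel clamp standing under the rack beside the nuts, 30 x 30 mm, 44 mm high. Bystander, to be left there.
- cone_center (a point): Centre of a loose grey plastic spacer cone standing under the rack on the other side of the nuts, 30 mm across its foot, 36 mm high. Bystander, to be left there. Clamp and cone may change sides; each is 98 to 114 mm along the kick-plate from the middle nut.

How it is judged:
By the outcome, as a careful person would: the job done as asked, in the order asked, and still so for the second after the job is handed in, with the robot touching nothing.
It also fails if it takes over 56 s, if anything falls off the work surface, if the arm or the gripper's body presses on something with over 40 N, if the wrist force passes 120 N, or if a joint passes its speed limit or range.

ROBOT

A 6-joint arm with a two-finger parallel gripper is mounted at the origin on the work surface. World frame = base frame: x ahead of the robot, y to its left, z up, the work surface at z = 0. Lengths are in m, angles in rad, forces in N, time in s.
With the tool pointing down it reaches from about 0.35 to 0.85 m from the base axis. Payload 8.1 kg.
Tool frame: the origin (TCP) lies at the centre of the arm's flange, where the gripper is bolted on; the fingertips stand 186 mm ahead of it and the grasp point (between the pads) lies 167 mm ahead of it; z points along the fingers, y is the line along which they close (so a half turn about z gives the same grasp; the last joint's range is limited). The gripper opens to 93 mm and grips with 3 to 60 N. Pads are 15 mm wide; open, the fingers measure 128 mm over their backs; the gripper's body (75 mm by 188 mm) begins 65 mm behind the grasp point.
Start: joints at [1.186, 0.13, 1.488, -0, 1.523, -0.085], TCP at [0.177, 0.573, 0.405] pointing down, gripper open.
Joint ranges: [-2.96, 2.96], [-0.89, 2.26], [0.02, 2.5], [-1.34, 4.48], [0, 2.73], [-2.66, 2.66]. Speed limits (rad/s): [2.39, 2.39, 2.79, 3.14, 3.14, 3.14].

INTERFACE

Orientations are given as a rotation vector (axis times angle).
In Python, from plant import robot gives the robot as it stands.
- The arm moves only by the tool apply_moves, never from a script. Its argument "series" is a list of rows, each a list of 2 entries, a list of its own where there are three numbers: the shift along the tool's x, y, z in mm, then the turn, a rotation vector about the tool's x, y, z in rad. A call has 1 to 12 rows; each row shifts and turns the commanded pose from where the row before left it, along the tool's axes as they then stand; what a row does not reach is not made up. A row lasts 1/12 s, in which the tool goes at most 41.7 mm and 7.16 degrees, less where a joint would pass 70% of its speed; a pose out of reach is approached as far as the arm can. A call is refused whole if a number of a shift passes 41.7 or a number of a turn 0.125, either way. A call with a gripper value outside its range is refused whole. "claw" is the opening, from 0 (shut) to 1 (fully open), set as the call begins (left out, the last holds). The fingers move at their own pace and stop on an object; "newtons" is the grip in N (left out, the last holds). Time passes only in rows, so rows that do not move let the fingers close. It gives the time, the measured TCP pose, the force, the opening and the grip force at its end, in the units of the state.
- robot.read_state(): the state, without advancing time (a new reading comes with each control period).
- robot.read_camera(name): name is "scene" or "top"; returns (picture, depth): 400x640x3 uint8, blue, green, red; 400x640 float32, m along the optical axis (not along the pixel's ray), 0 where there is no reading.
- robot.calibration(name): a dict with "fx", "fy", "cx", "cy" (pixels), "extrinsics" (4x4, takes a point from world to camera coordinates). Camera axes: x right, y down, z forward; pixel columns grow to the right and rows downward; lengths in m; the calibration is good to about 2 mm. A picture is of the moment at which its call begins. calibration takes no time and is no camera call.
- robot.close_job(): hands the job in; it is judged then, once.
The state is a dict: "t": time; "q": joint angles; "dq": joint speeds; "joint_torque": joint torques, N m; "tool_pos": TCP position; "orientation": TCP orientation; "force": force on the tool from outside, world axes, zero at the start; "wrist_torque": the same for the moment, N m; "opening": finger opening in m; "gripper_force": force on a finger pad.
Only numpy, scipy, OpenCV 4.12 (cv2) and the standard library are available. Lean on these libraries where they do the work, as an engineer would, in place of code of your own. Each camera call takes 0.05 s, during which the arm holds its last target. There are 200 camera calls.

## Working session

There is one attempt and no reset: what is moved stays moved. The work goes in short steps, Python scripts to look and compute and a tool call to move; the robot and the scene stay as the last step left them, time stands still between calls to the robot, and variables do not carry over. Pictures are saved under pics/ and viewed, at most 10 in all, crops included, and the job is handed in when it is done.

Besides the shell and the picture viewer there is one more tool, called after "Call:" as a command line: name --argument value ..., lists and objects as JSON in quotes. apply_moves: Moves the arm, as the interface text tells. Its arguments: {"type":"object","properties":{"series":{"type":"array"},"claw":{"type":"number"},"newtons":{"type":"number"}},"required":["series"]}

```bash
mkdir -p pics
cat > h.py <<'E'
import numpy as np, cv2
from plant import robot
def cal(n):
    c=robot.calibration(n); K=np.array([[c['fx'],0,c['cx']],[0,c['fy'],c['cy']],[0,0,1]]); return K,np.array(c['extrinsics'])
def ray(n,u,v,z):
    K,E=cal(n); R,t=E[:3,:3],E[:3,3]; o=-R.T@t; d=R.T@np.linalg.inv(K)@[u,v,1]
    return o+d*(z-o[2])/d[2]
def pt(n,u,v,d):
    K,E=cal(n); p=np.linalg.inv(K)@[u,v,1]*d; return E[:3,:3].T@(p-E[:3,3])
def proj(n,p):
    K,E=cal(n); q=K@(E[:3,:3]@np.array(p)+E[:3,3]); return q[:2]/q[2]
def cloud(n,D):
    K,E=cal(n); v,u=np.mgrid[:400,:640]; P=np.stack([u,v,np.ones_like(u)],-1)@np.linalg.inv(K).T*D[...,None]
    return (P-E[:3,3])@E[:3,:3]
E
python3 - <<'E'
from h import *
for n in('scene','top'):
    I,D=robot.read_camera(n); cv2.imwrite(f'pics/{n}0.png',I); np.save(f'{n}0.npy',D)
    K,E=cal(n); print(n,K[0,0],-E[:3,:3].T@E[:3,3],E[2,:3])
print(robot.read_state())
E
```

```text
scene 381.9299102651297 [ 1.25728977 -0.02603513  0.68733631] [-0.75349248  0.04176631 -0.65612854]
top 379.86002474385623 [0.37458169 0.01945587 0.95532473] [ 0.19846227  0.01040449 -0.9800533 ]
{'t': 0.1, 'q': array([ 1.18558635e+00,  1.31087629e-01,  1.48916394e+00, -2.16504094e-05,
        1.52294113e+00, -8.54318003e-02]), 'dq': array([-0.00157881, -0.00185324, -0.00132958,  0.00018299,  0.00034381,
       -0.00039923]), 'joint_torque': array([ 4.88485312e-04, -5.61349511e+01, -4.93089759e+01,  7.70305493e-02,
        2.93435133e-02, -7.23328981e-06]), 'tool_pos': array([0.17711298, 0.57306131, 0.40379442]), 'orientation': array([-4.69074860e-01, -3.10601922e+00,  2.45172884e-03]), 'force': array([-0.00857825, -1.07905408,  0.30807714]), 'wrist_torque': array([-0.02585058,  0.04262538,  0.00668514]), 'gripper_force': 0.0, 'opening': 0.09316166720691518}
```

View pics/scene0.png

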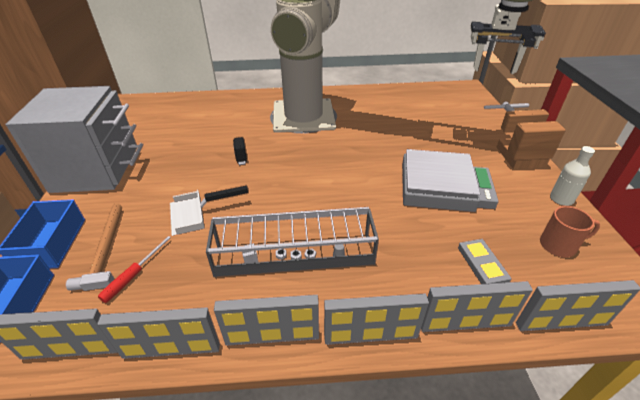

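View pics/top0.png

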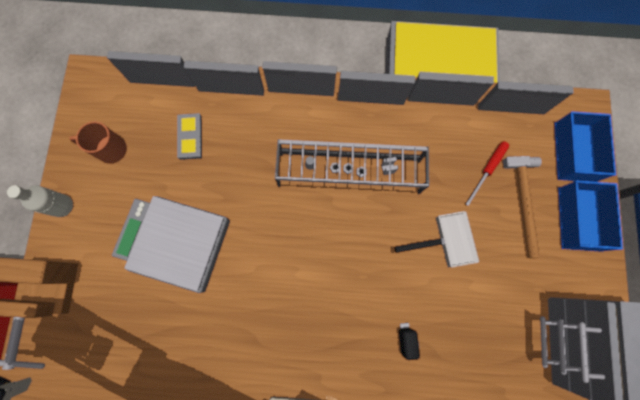

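The scene shows the rack with its kick-plate on the far (+x) side and the open side facing the robot. In the top view the nuts are at about (337,168), (349,169) and (362,171), the cone at (310,161) and the clamp at (390,165). The scoop handle runs (395,249)→(441,241) to a pan at (458,239), and the scale plate is at about (177,244).

Run:
```python
from h import *
I=cv2.imread('pics/top0.png'); J=cv2.imread('pics/scene0.png')
a=cv2.resize(I[130:280,265:495],None,fx=3.4,fy=3.4,interpolation=cv2.INTER_CUBIC)[:,:790]
b=cv2.resize(J[200:285,195:395],None,fx=3.9,fy=3.9,interpolation=cv2.INTER_CUBIC)
cv2.imwrite('pics/ct.png',a);cv2.imwrite('pics/cs.png',b)
D=np.load('top0.npy');P=cloud('top',D)
def show(nm,m):
    u=np.argwhere(m); c=P[m]; r=cv2.minAreaRect(c[:,:2].astype(np.float32)*1000); print(nm,len(c),c[:,2].min().round(3),np.median(c[:,2]).round(4),c[:,2].max().round(3),r)
X,Y,Z=P[...,0],P[...,1],P[...,2]
v,u=np.mgrid[:400,:640]
hsv=cv2.cvtColor(I,cv2.COLOR_BGR2HSV)
print('bench',np.median(Z[300:350,300:380]))
show('handle',(u>385)&(u<446)&(v>230)&(v<260)&(Z>.03))
show('pan',(u>430)&(u<485)&(v>205)&(v<272)&(hsv[...,1]<60)&(hsv[...,2]>120))
show('plate',(u>110)&(u<235)&(v>190)&(v<295)&(Z>.055)&(hsv[...,1]<60))
show('rackhi',(u>265)&(u<440)&(v>130)&(v<200)&(Z>.07))
for p in[(337,168),(349,169),(362,171),(310,161),(390,165)]: print(p,P[p[1],p[0]].round(4))
```

```text
bench 0.0009487272216252445
handle 355 0.03 0.0552 0.955 ((444.79779052734375, -129.13003540039062), (26.87958335876465, 327.581787109375), 20.60276985168457)
pan 1535 -0.003 0.0037 0.955 ((466.29931640625, -169.2845458984375), (129.48239135742188, 410.1490173339844), 13.676420211791992)
plate 5867 0.056 0.062 0.955 ((415.127685546875, 233.88473510742188), (436.1788330078125, 180.22738647460938), 77.24610137939453)
rackhi 1963 0.07 0.086 0.955 ((543.5263671875, -50.06800842285156), (334.7975158691406, 367.0323486328125), 1.2414394617080688)
(337, 168) [ 0.6656 -0.0156  0.0139]
(349, 169) [ 0.665  -0.0466  0.0145]
(362, 171) [ 0.6615 -0.0801  0.016 ]
(310, 161) [0.6723 0.0544 0.0361]
(390, 165) [ 0.6859 -0.1532  0.0062]
```

View pics/ct.png

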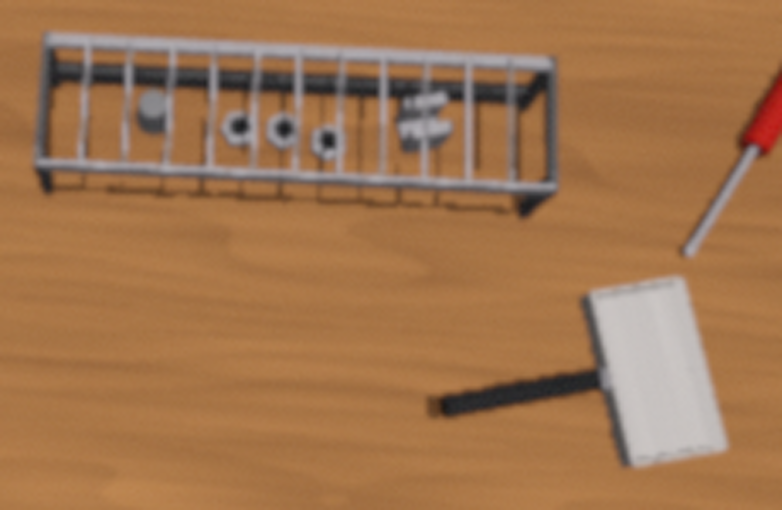

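View pics/cs.png

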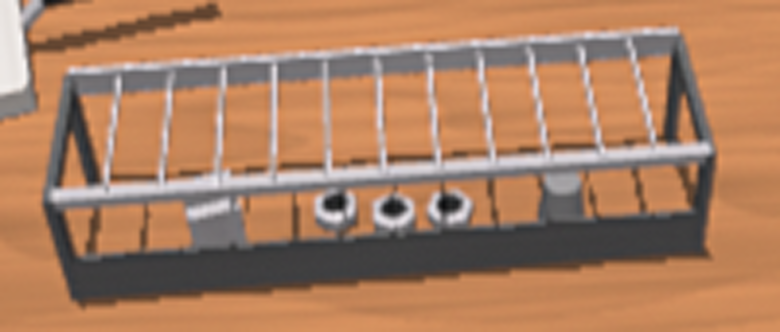

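The crops show the cone on the left, three nuts in the middle and the clamp on the right, all clear of the pan's width. Next I'll measure the poses in metric units, leaving out pixels with no depth.

Run:
```python
from h import *
for n in('top','scene'):
    I=cv2.imread(f'pics/{n}0.png'); D=np.load(n+'0.npy'); P=cloud(n,D); X,Y,Z=P[...,0],P[...,1],P[...,2]
    hsv=cv2.cvtColor(I,cv2.COLOR_BGR2HSV); S,V=hsv[...,1],hsv[...,2]; ok=D>0
    def box(x0,x1,y0,y1): return ok&(X>x0)&(X<x1)&(Y>y0)&(Y<y1)
    def show(nm,m):
        k=cv2.connectedComponentsWithStats(m.astype(np.uint8)); 
        m=k[1]==1+np.argmax(k[2][1:,4]); c=P[m]; r=cv2.minAreaRect(c[:,:2].astype(np.float32)*1000)
        print(n,nm,len(c),'z',np.percentile(c[:,2],[5,50,95]).round(4),'c',np.round(r[0],1),np.round(r[1],1),round(r[2],1),'mean',c[:,:2].mean(0).round(4))
    show('bench',box(.3,.4,-.05,.0)&(abs(Z)<.02))
    show('handle',box(.4,.55,-.26,-.1)&(Z>.045)&(V<110))
    show('pan',box(.35,.6,-.36,-.19)&(S<60)&(V>110)&(Z<.035))
    show('plate',box(.25,.55,.08,.4)&(Z>.055)&(S<60))
    show('lip',box(.56,.66,-.27,.2)&(Z>.078)); 
    show('rack',box(.56,.76,-.27,.2)&(Z>.05))
    show('kick',box(.67,.76,-.27,.2)&(Z>.015)&(Z<.034)&(V<90))
    m=box(.6,.7,-.12,.01)&(Z>.006)&(Z<.022)&(S<70)
    k=cv2.connectedComponentsWithStats(m.astype(np.uint8))
    for i in range(1,k[0]):
        if k[2][i,4]>8: c=P[k[1]==i]; print(' nut?',k[2][i],((c.min(0)+c.max(0))/2).round(4),c.mean(0).round(4),np.ptp(c,axis=0).round(3))
    for nm,b in(('cone',box(.6,.72,.03,.09)),('clamp',box(.6,.72,-.2,-.12))):
        m=b&(Z>.025)&(Z<.06); c=P[m]; print(nm,len(c),c.min(0).round(3) if len(c) else'',c.max(0).round(3) if len(c) else '')
```

```text
top bench 849 z [-0.002   0.001   0.0038] c [350. -25.] [99.6 49.9] 0.0 mean [ 0.3494 -0.0249]
top handle 268 z [0.0522 0.0555 0.0582] c [ 476.  -211.5] [ 14.6 100.8] 13.8 mean [ 0.4756 -0.2106]
top pan 1366 z [0.0009 0.0039 0.0261] c [ 504.5 -322.2] [133.5  85.8] 8.0 mean [ 0.5081 -0.3244]
top plate 4338 z [0.0595 0.062  0.0646] c [440.2 344.7] [152.3 180.2] 77.3 mean [0.4407 0.3345]
top lip 803 z [0.0802 0.0872 0.0921] c [634.6 -47.7] [ 51.2 365.8] 0.3 mean [ 0.624  -0.0495]
top rack 1963 z [0.0748 0.0859 0.0911] c [661.1 -47.5] [100.4 366.9] 1.1 mean [ 0.6611 -0.0535]
top kick 39 z [0.0165 0.0274 0.0329] c [701.2  60.6] [ 5.4 23.4] 2.8 mean [0.7007 0.0603]
 nut? [330 163   9   9  70] [ 0.6684 -0.0081  0.0119] [ 0.6681 -0.0087  0.0133] [0.023 0.022 0.012]
 nut? [343 163   8  11  65] [ 0.669  -0.0405  0.0122] [ 0.6685 -0.0413  0.0132] [0.025 0.019 0.012]
 nut? [357 167   7  10  61] [ 0.6621 -0.0754  0.0114] [ 0.6613 -0.0758  0.0129] [0.025 0.016 0.01 ]
cone 152 [0.663 0.031 0.025] [0.708 0.09  0.04 ]
clamp 217 [ 0.66  -0.199  0.026] [ 0.713 -0.122  0.048]
scene bench 346 z [-0.0023 
[... 363 characters left out ...]
4 ]
scene lip 981 z [0.0791 0.0856 0.0903] c [634.8 -47.9] [ 50.4 365.9] 0.5 mean [ 0.6223 -0.0481]
scene rack 2727 z [0.0713 0.0841 0.0891] c [662.  -47.7] [102.8 366.5] 1.2 mean [ 0.6607 -0.0507]
scene kick 1046 z [0.0161 0.0262 0.031 ] c [701.4 -47.5] [ 23.1 362.2] 1.1 mean [ 0.709  -0.0488]
 nut? [276 249  10  10  86] [ 0.6642 -0.0786  0.0112] [ 0.6663 -0.0784  0.0114] [0.028 0.021 0.009]
 nut? [305 249  11  10  84] [ 0.67   -0.0101  0.0111] [ 0.6723 -0.01    0.0117] [0.026 0.024 0.008]
 nut? [291 250  10  10  81] [ 0.6708 -0.0437  0.0111] [ 0.6728 -0.0436  0.0118] [0.027 0.021 0.008]
cone 186 [0.671 0.03  0.025] [0.71  0.09  0.039]
clamp 286 [ 0.66  -0.199  0.025] [ 0.714 -0.122  0.046]
```

Run:
```python
from h import *
for n in('top','scene'):
    I=cv2.imread(f'pics/{n}0.png'); D=np.load(n+'0.npy'); P=cloud(n,D); X,Y,Z=P[...,0],P[...,1],P[...,2]
    hsv=cv2.cvtColor(I,cv2.COLOR_BGR2HSV); S,V=hsv[...,1],hsv[...,2]; ok=D>0
    def box(x0,x1,y0,y1): return ok&(X>x0)&(X<x1)&(Y>y0)&(Y<y1)
    def show(nm,m,pr=0):
        k=cv2.connectedComponentsWithStats(m.astype(np.uint8)); 
        m=k[1]==1+np.argmax(k[2][1:,4]); c=P[m]; r=cv2.minAreaRect(c[:,:2].astype(np.float32)*1000)
        print(n,nm,len(c),'z',np.percentile(c[:,2],[5,50,95]).round(4),'c',np.round(r[0],1),np.round(r[1],1),round(r[2],1),'mean',c[:,:2].mean(0).round(4))
        return c
    show('handle',box(.4,.55,-.29,-.08)&(Z>.042)&(V<110))
    show('pan',box(.40,.6,-.42,-.23)&(S<60)&(V>110)&(Z<.035))
    show('panrim',box(.40,.6,-.42,-.22)&(Z>.012)&(Z<.035))
    show('plate',box(.25,.65,.08,.5)&(Z>.055)&(Z<.07)&(S<60))
    # face of kick, by y bins: nearest x with z near top
    m=box(.68,.73,-.23,.13)&(Z>.022)&(Z<.036); c=P[m]
    for y in np.arange(-.22,.13,.07):
        s=c[abs(c[:,1]-y)<.03]; print('  kick',y.round(2),len(s),np.percentile(s[:,0],[2,50,98]).round(4) if len(s) else '')
    m=box(.58,.65,-.23,.13)&(Z>.075); c=P[m]
    for y in (-.2,-.05,.1):
        s=c[abs(c[:,1]-y)<.015]; print('  lip',y,np.percentile(s[:,0],[1,10]).round(4))
```

```text
top handle 302 z [0.0519 0.0554 0.0582] c [ 477.4 -216.8] [ 14.7 112.7] 14.1 mean [ 0.4767 -0.2158]
top pan 1538 z [0.0006 0.0037 0.0259] c [ 504.  -324.3] [129.5  90.8] 14.2 mean [ 0.505  -0.3291]
top panrim 247 z [0.0136 0.0234 0.0299] c [ 503.2 -315.4] [128.2  74.1] 14.1 mean [ 0.5004 -0.298 ]
top plate 5844 z [0.0595 0.062  0.0645] c [443.3 358.5] [180.6 180.2] 77.2 mean [0.4413 0.3577]
  kick -0.22 54 [0.7005 0.707  0.7131]
  kick -0.15 97 [0.6824 0.7057 0.7114]
  kick -0.08 84 [0.7018 0.7053 0.7108]
  kick -0.01 78 [0.7004 0.704  0.7092]
  kick 0.06 91 [0.6828 0.7023 0.7079]
  lip -0.2 [0.6142 0.6147]
  lip -0.05 [0.6113 0.6117]
  lip 0.1 [0.6083 0.6088]
scene handle 313 z [0.043  0.0527 0.0563] c [ 480.3 -218.2] [ 20.2 110.8] 14.7 mean [ 0.4836 -0.2183]
scene pan 1177 z [0.0003 0.0032 0.0242] c [ 490.1 -325.5] [166.8  92.4] 14.2 mean [ 0.5033 -0.3265]
scene panrim 270 z [0.0127 0.0196 0.0288] c [ 504.3 -312.6] [133.2  84.3] 13.9 mean [ 0.5088 -0.3098]
scene plate 2724 z [0.0588 0.061  0.0629] c [444.3 357.8] [180.6 184. ] 76.8 mean [0.4529 0.3565]
  kick -0.22 93 [0.7032 0.7126 0.7153]
  kick -0.15 194 [0.6893 0.7082 0.7137]
  kick -0.08 140 [0.702  0.7096 0.7121]
  kick -0.01 136 [0.7006 0.7082 0.7111]
  kick 0.06 185 [0.6814 0.7044 0.7096]
  lip -0.2 [0.6153 0.6174]
  lip -0.05 [0.6135 0.6144]
  lip 0.1 [0.6095 0.6112]
```

```bash
cat >> h.py <<'E'
from scipy.spatial.transform import Rotation as Ro
def pose(gx,gy,gz,th,tilt=0):
    "TCP pose for a grasp point and scoop direction th (deg); tilt deg lifts the mouth"
    t=np.radians(th); x=-np.array([np.cos(t),np.sin(t),0]); z=np.array([0,0,-1.]); y=np.cross(z,x)
    R=Ro.from_matrix(np.c_[x,y,z])*Ro.from_euler('y',tilt,degrees=True)
    return np.array([gx,gy,gz])-.167*R.as_matrix()[:,2],R
def now():
    s=robot.read_state(); return np.array(s['tool_pos']),Ro.from_rotvec(s['orientation'])
def grip():
    p,R=now(); x=-R.as_matrix()[:,0]; g=p+.167*R.as_matrix()[:,2]
    return g.round(4),np.degrees(np.arctan2(x[1],x[0])).round(2),np.degrees(np.arcsin(x[2])).round(2)
def plan(tgt,n,start=None,ease=True,move=True):
    "rows from the pose now (grasp point along a line)"
    p,R=start or now(); q,Q=tgt; d=(R.inv()*Q).as_rotvec(); off=np.array([0,0,.167])
    g0,g1=p+R.apply(off),q+Q.apply(off)
    s=np.arange(n+1)/n; s=(s-np.sin(2*np.pi*s)/(2*np.pi)) if ease else s
    c,C=p,R; rows=[]
    for a in s[1:]:
        N=R*Ro.from_rotvec(d*a); e=g0+(g1-g0)*a-N.apply(off)
        sh=(C.inv().apply(e-c)*1000).round(1); tu=(C.inv()*N).as_rotvec().round(3)
        rows.append([sh.tolist(),tu.tolist()]); c=c+C.apply(sh/1000); C=C*Ro.from_rotvec(tu)
    print(str([[[v+0 for v in a],[v+0 for v in b]] for a,b in rows]).replace(' ',''), 'max',max(np.linalg.norm(r[0]) for r in rows))
    return c,C
E
python3 - <<'E'
from h import *
print(grip())
a=plan(pose(.42,.22,.22,-20),12,ease=False)
b=plan(pose(.477,-.2145,.13,-75.9),12,a,ease=False)
E
```

```text
(array([0.177 , 0.5728, 0.2368]), np.float64(-17.18), np.float64(-0.01))
[[[-28.0,-22.1,1.4],[0.0,0.0,0.004]],[[-28.1,-22.0,1.5],[0.0,0.0,0.004]],[[-28.2,-22.0,1.4],[0.0,0.0,0.004]],[[-28.3,-21.7,1.4],[-0.001,0.0,0.004]],[[-28.4,-21.7,1.4],[0.0,0.0,0.005]],[[-28.5,-21.6,1.4],[0.0,0.0,0.004]],[[-28.6,-21.4,1.5],[0.0,0.0,0.004]],[[-28.6,-21.3,1.4],[0.0,0.0,0.004]],[[-28.8,-21.2,1.4],[0.0,0.0,0.004]],[[-28.8,-21.1,1.4],[0.0,0.0,0.004]],[[-28.9,-20.9,1.4],[0.0,0.0,0.004]],[[-29.0,-20.9,1.4],[-0.001,0.0,0.004]]] max 35.79385422108103
[[[-16.8,-32.4,7.5],[0.0,0.0,0.081]],[[-19.4,-30.9,7.5],[0.0,0.0,0.082]],[[-21.9,-29.3,7.5],[0.0,0.0,0.081]],[[-24.2,-27.4,7.4],[0.0,0.0,0.081]],[[-26.3,-25.3,7.5],[0.0,0.0,0.082]],[[-28.3,-23.1,7.5],[0.0,0.0,0.081]],[[-30.0,-20.7,7.5],[0.0,0.0,0.081]],[[-31.7,-18.2,7.5],[0.0,0.0,0.082]],[[-33.0,-15.6,7.5],[0.0,0.0,0.081]],[[-34.2,-12.9,7.5],[0.0,0.0,0.081]],[[-35.1,-10.0,7.4],[0.0,0.0,0.082]],[[-35.8,-7.1,7.5],[0.0,0.0,0.081]]] max 37.340996237379635
```

Call:
apply_moves --series '[[[-28,-22,1],[0,0,0.004]],[[-28,-22,1],[0,0,0.004]],[[-28,-22,1],[0,0,0.004]],[[-28,-22,1],[0,0,0.004]],[[-28,-22,1],[0,0,0.004]],[[-28,-22,1],[0,0,0.004]],[[-28,-21,1],[0,0,0.004]],[[-29,-21,1],[0,0,0.004]],[[-29,-21,1],[0,0,0.004]],[[-29,-21,1],[0,0,0.004]],[[-29,-21,1],[0,0,0.004]],[[-29,-21,1],[0,0,0.004]]]' --claw 1

```text
t: 1.1
tool_pos: [0.4196, 0.2189, 0.3924]
orientation: [-0.544, -3.094, 0.0]
force: [0.4, 1.1, 1.1]
opening: 0.0928
gripper_force: 0.0
```

Call:
apply_moves --series '[[[-17,-32,7],[0,0,0.081]],[[-19,-31,7],[0,0,0.081]],[[-22,-29,7],[0,0,0.081]],[[-24,-27,7],[0,0,0.081]],[[-26,-25,7],[0,0,0.081]],[[-28,-23,7],[0,0,0.081]],[[-30,-21,7],[0,0,0.081]],[[-32,-18,7],[0,0,0.081]],[[-33,-16,7],[0,0,0.081]],[[-34,-13,7],[0,0,0.081]],[[-35,-10,7],[0,0,0.081]],[[-36,-7,7],[0,0,0.081]]]'

```text
t: 2.1
tool_pos: [0.4767, -0.2143, 0.308]
orientation: [-1.931, -2.478, -0.0]
force: [1.1, 0.4, 0.5]
opening: 0.0928
gripper_force: 0.0
```

Run:
```python
from h import *
print(grip(),robot.read_state()['q'].round(2),robot.read_state()['t'])
plan(pose(.477,-.2145,.075,-75.9),6,ease=False)
```

```text
(array([ 0.4766, -0.2142,  0.141 ]), np.float64(-75.86), np.float64(-0.02)) [-0.52 -0.01  1.81  0.    1.34 -0.77] 2.1
[[[-0.1,0.0,11.0],[0.0,0.0,0.0]],[[0.0,0.1,11.0],[0.0,0.0,0.0]],[[-0.1,0.0,11.0],[0.0,0.0,0.0]],[[0.0,0.1,11.0],[0.0,0.0,0.0]],[[-0.1,0.0,11.0],[0.0,0.0,0.001]],[[0.0,0.1,11.0],[0.0,0.0,0.0]]] max 11.000454536063499
```

Call:
apply_moves --series '[[[0,0,12],[0,0,0]],[[0,0,12],[0,0,0]],[[0,0,12],[0,0,0]],[[0,0,12],[0,0,0]],[[0,0,12],[0,0,0]],[[0,0,12],[0,0,0]],[[0,0,12],[0,0,0]],[[0,0,8],[0,0,0]],[[0,0,4],[0,0,0]],[[0,0,0],[0,0,0]]]'

```text
t: 2.93
tool_pos: [0.4767, -0.212, 0.2115]
orientation: [-1.924, -2.481, 0.0]
force: [0.6, -0.2, -1.1]
opening: 0.093
gripper_force: 0.0
```

Call:
apply_moves --series '[[[0,0,0],[0,0,0]],[[0,0,0],[0,0,0]],[[0,0,0],[0,0,0]],[[0,0,0],[0,0,0]],[[0,0,0],[0,0,0]],[[0,0,0],[0,0,0]],[[0,0,0],[0,0,0]],[[0,0,0],[0,0,0]],[[0,0,0],[0,0,0]],[[0,0,0],[0,0,0]],[[0,0,0],[0,0,0]],[[0,0,0],[0,0,0]]]' --claw 0 --newtons 15

```text
t: 3.93
tool_pos: [0.4771, -0.2124, 0.2127]
orientation: [-1.926, -2.482, 0.0]
force: [-1.1, -0.0, -0.2]
opening: 0.0175
gripper_force: 0.0
```

Call:
apply_moves --series '[[[0,0,0],[0,0,0]],[[0,0,0],[0,0,0]],[[0,0,0],[0,0,0]],[[0,0,0],[0,0,0]]]' --claw 0 --newtons 55

```text
t: 4.27
tool_pos: [0.477, -0.2125, 0.2127]
orientation: [-1.926, -2.482, 0.0]
force: [-0.0, 0.7, -0.0]
opening: 0.0161
gripper_force: 55.0
```

Run:
```python
from h import *
print(grip())
a=plan(pose(.477,-.2125,.085,-75.9),4)
b=plan(pose(.38,-.15,.10,-70),8,a)
c=plan(pose(.41,-.048,.08,1.1),17,b)
```

```text
(array([ 0.477 , -0.2124,  0.0457]), np.float64(-75.62), np.float64(-0.0))
[[[0.0,0.0,-3.6],[0.0,0.0,0.0]],[[0.0,0.0,-16.0],[0.0,0.0,0.002]],[[0.0,0.0,-16.1],[0.0,0.0,0.002]],[[0.0,0.0,-3.6],[0.0,0.0,0.001]]] max 16.1
[[[1.0,-1.0,-0.2],[0.0,0.0,-0.001]],[[6.7,-6.2,-1.2],[0.0,0.0,-0.008]],[[14.5,-13.4,-2.5],[0.0,0.0,-0.018]],[[20.5,-18.2,-3.6],[0.0,0.0,-0.025]],[[21.0,-17.7,-3.5],[0.0,0.0,-0.024]],[[15.4,-12.4,-2.6],[0.0,0.0,-0.018]],[[7.2,-5.5,-1.2],[0.0,0.0,-0.008]],[[1.1,-0.9,-0.2],[0.0,0.0,-0.001]]] max 27.686458784033757
[[[0.1,0.1,0.0],[0.0,0.0,-0.002]],[[0.8,0.6,0.2],[0.0,0.0,-0.011]],[[2.0,1.5,0.5],[0.0,0.0,-0.029]],[[3.5,2.8,0.8],[0.0,0.0,-0.053]],[[5.1,4.6,1.3],[0.0,0.0,-0.08]],[[6.3,6.5,1.7],[0.0,0.0,-0.105]],[[6.6,8.6,2.1],[0.0,0.0,-0.127]],[[6.0,10.4,2.2],[0.0,0.0,-0.141]],[[4.8,11.6,2.4],[0.0,0.0,-0.145]],[[2.8,11.7,2.3],[0.0,0.0,-0.141]],[[1.2,10.8,2.0],[0.0,0.0,-0.127]],[[-0.3,9.0,1.7],[0.0,0.0,-0.105]],[[-0.9,6.8,1.3],[0.0,0.0,-0.08]],[[-0.9,4.4,0.8],[0.0,0.0,-0.053]],[[-0.7,2.5,0.5],[0.0,0.0,-0.029]],[[-0.2,0.9,0.2],[0.0,0.0,-0.011]],[[-0.1,0.1,0.0],[0.0,0.0,-0.002]]] max 12.781236246936365
```

Call:
apply_moves --series '[[[0,0,-4],[0,0,0]],[[0,0,-16],[0,0,0]],[[0,0,-16],[0,0,0]],[[0,0,-4],[0,0,0]],[[1,-1,0],[0,0,0]],[[7,-6,-1],[0,0,-0.008]],[[14,-13,-2],[0,0,-0.018]],[[20,-18,-4],[0,0,-0.025]],[[21,-18,-4],[0,0,-0.025]],[[15,-12,-3],[0,0,-0.018]],[[7,-6,-1],[0,0,-0.008]],[[1,-1,0],[0,0,0]]]'

```text
t: 5.27
tool_pos: [0.3789, -0.1507, 0.2666]
orientation: [-1.795, -2.576, 0.0]
force: [-0.4, 0.9, -2.2]
opening: 0.0158
gripper_force: 55.0
```

Run:
```python
from h import *
print(grip())
c=plan(pose(.41,-.048,.08,1.1),12,ease=False)
```

```text
(array([ 0.3786, -0.1505,  0.0996]), np.float64(-69.73), np.float64(-0.09))
[[[7.1,5.4,1.6],[0.0,0.0,-0.103]],[[6.6,6.1,1.7],[0.0,0.0,-0.103]],[[5.8,6.8,1.6],[0.0,-0.001,-0.103]],[[5.2,7.3,1.6],[0.0,0.0,-0.103]],[[4.4,7.8,1.7],[0.0,0.0,-0.103]],[[3.5,8.2,1.6],[0.0,0.0,-0.103]],[[2.7,8.5,1.6],[0.0,0.0,-0.103]],[[1.8,8.8,1.7],[0.0,0.0,-0.103]],[[0.9,8.9,1.6],[0.0,-0.001,-0.103]],[[-0.1,8.9,1.6],[0.0,0.0,-0.103]],[[-0.9,8.9,1.7],[0.0,0.0,-0.103]],[[-1.9,8.7,1.6],[0.0,0.0,-0.103]]] max 9.1465840618233
```

Call:
apply_moves --series '[[[7,5,2],[0,0,-0.103]],[[7,6,2],[0,0,-0.103]],[[6,7,1],[0,0,-0.103]],[[5,7,2],[0,0,-0.103]],[[4,8,2],[0,0,-0.103]],[[4,8,1],[0,0,-0.103]],[[3,9,2],[0,0,-0.103]],[[2,9,2],[0,0,-0.103]],[[1,9,1],[0,0,-0.103]],[[0,9,2],[0,0,-0.103]],[[-1,9,2],[0,0,-0.103]],[[-2,9,1],[0,0,-0.103]]]'

```text
t: 6.27
tool_pos: [0.4112, -0.0473, 0.2467]
orientation: [0.036, -3.14, -0.0]
force: [0.3, -0.3, -1.8]
opening: 0.016
gripper_force: 55.0
```

Call:
apply_moves --series '[[[0,0,0],[0,0,0]],[[0,0,0],[0,0,0]],[[0,0,0],[0,0,0]]]'

```text
t: 6.52
tool_pos: [0.411, -0.0479, 0.2474]
orientation: [0.023, -3.141, 0.0]
force: [0.4, 0.5, -3.4]
opening: 0.0157
gripper_force: 55.0
```

Run:
```python
from h import *
print(grip())
for n in('top','scene'):
    I,D=robot.read_camera(n); cv2.imwrite(f'pics/{n}1.png',I); P=cloud(n,D); X,Y,Z=P[...,0],P[...,1],P[...,2]
    S=cv2.cvtColor(I,cv2.COLOR_BGR2HSV)[...,1]
    m=(D>0)&(X>.46)&(X<.6)&(Y>-.15)&(Y<.06)&(Z>.015)&(Z<.075)
    c=P[m]; print(n,len(c),'rect',cv2.minAreaRect(c[:,:2].astype(np.float32)*1000))
    f=m&(S<60); c=P[f]; c=c[(c[:,0]>.50)&(c[:,0]<.55)]; A=np.c_[c[:,0]-.525,c[:,1]+.046,np.ones(len(c))]
    k=abs(c[:,1]+.046)<.045; print('floor z=ax+by+c',np.linalg.lstsq(A[k],c[k,2],rcond=None)[0].round(4),k.sum())
```

```text
(array([ 0.4109, -0.0479,  0.0804]), np.float64(0.85), np.float64(-0.04))
top 774 rect ((530.0169067382812, -45.65459442138672), (79.39289855957031, 128.8362274169922), 1.7477221488952637)
floor z=ax+by+c [0.0201 0.0086 0.0377] 161
scene 1259 rect ((513.8736572265625, -46.229400634765625), (90.28260040283203, 127.72441864013672), 0.354561448097229)
floor z=ax+by+c [-0.0073  0.0015  0.0369] 455
```

Call:
apply_moves --series '[[[0,0,5],[0,0,-0.004]],[[0,0,8],[0,0,0]],[[0,0,8],[0,0,0]],[[0,0,6],[0,0,0]],[[0,0,4],[0,0,0]],[[0,0,2],[0,0,0]],[[0,0,1],[0,0,0]],[[0,0,1],[0,0,0]],[[0,0,0],[0,0,0]],[[0,0,0],[0,0,0]]]'

```text
t: 7.45
tool_pos: [0.4112, -0.0476, 0.2131]
orientation: [-0.035, 3.141, -0.0]
force: [-0.5, -0.0, -1.2]
opening: 0.016
gripper_force: 55.0
```

Run:
```python
from h import *
print(grip(),robot.read_state()['force'],robot.read_state()['wrist_torque'])
```

```text
(array([ 0.4113, -0.0476,  0.0461]), np.float64(1.28), np.float64(0.03)) [-0.46030108 -0.03319745 -1.20444785] [0.02427799 0.19434583 0.0122261 ]
```

Call:
apply_moves --series '[[[0,0,0.5],[0,0,0]],[[0,0,0.5],[0,0,0]],[[0,0,0],[0,0,0]],[[0,0,0],[0,0,0]]]'

```text
t: 7.78
tool_pos: [0.4112, -0.0476, 0.2122]
orientation: [-0.035, 3.141, -0.0]
force: [-3.9, -0.5, 5.0]
opening: 0.016
gripper_force: 55.0
```

Call:
apply_moves --series '[[[-4,0,0],[0,0,0]],[[-7,0,0],[0,0,0]],[[-8,0,0],[0,0,0]],[[-8,0,0],[0,0,0]],[[-8,0,0],[0,0,0]],[[-8,0,0],[0,0,0]],[[-8,0,0],[0,0,0]],[[-8,0,0],[0,0,0]],[[-6,0,0],[0,0,0]],[[-4,0,0],[0,0,0]],[[-3,0,0],[0,0,0]]]'

```text
t: 8.7
tool_pos: [0.4835, -0.046, 0.2121]
orientation: [-0.035, 3.141, -0.0]
force: [-3.9, 0.3, 6.5]
opening: 0.016
gripper_force: 55.0
```

Run:
```python
from h import *
print(grip(),robot.read_state()['force'])
for n in('top','scene'):
    I,D=robot.read_camera(n); cv2.imwrite(f'pics/{n}2.png',I)
    if n=='top': a=I
    else: b=I
a=cv2.resize(a[130:260,265:445],(720,520)); a=cv2.resize(a,(640,462)); cv2.imwrite('pics/c2.png',a)
```

```text
(array([ 0.4835, -0.046 ,  0.0451]), np.float64(1.28), np.float64(0.01)) [-3.89390059  0.30395711  6.4848523 ]
```

View pics/c2.png

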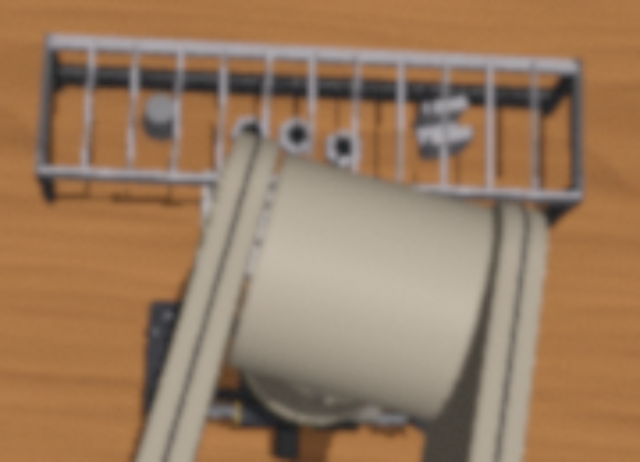

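The arm hides the pan in the top view, but the nuts are still in place ahead of it at crop (248,128), (296,134) and (344,146). I'll push on slowly.

Call:
apply_moves --series '[[[-4,0,0],[0,0,0]],[[-4,0,0],[0,0,0]],[[-4,0,0],[0,0,0]],[[-4,0,0],[0,0,0]],[[-4,0,0],[0,0,0]],[[-4,0,0],[0,0,0]],[[-4,0,0],[0,0,0]],[[-4,0,0],[0,0,0]]]'

```text
t: 9.47
tool_pos: [0.515, -0.0453, 0.2121]
orientation: [0.035, -3.141, 0.0]
force: [-5.6, 0.8, 8.2]
opening: 0.0156
gripper_force: 55.0
```

Call:
apply_moves --series '[[[-3,0,0],[0,0,0]],[[-3,0,0],[0,0,0]],[[-3,0,0],[0,0,0]],[[-3,0,0],[0,0,0]],[[0,0,0],[0,0,0]]]'

```text
t: 9.88
tool_pos: [0.5273, -0.0451, 0.2122]
orientation: [-0.035, 3.141, -0.0]
force: [-2.8, 0.0, 6.0]
opening: 0.0156
gripper_force: 55.0
```

Run:
```python
from h import *
print(grip(),robot.read_state()['force'])
I,D=robot.read_camera('scene'); cv2.imwrite('pics/c3.png',cv2.resize(I[190:285,195:395],None,fx=3.9,fy=3.9,interpolation=cv2.INTER_CUBIC))
```

```text
(array([ 0.5273, -0.0451,  0.0452]), np.float64(1.27), np.float64(0.01)) [-2.77053312  0.04155615  5.99762024]
```

View pics/c3.png

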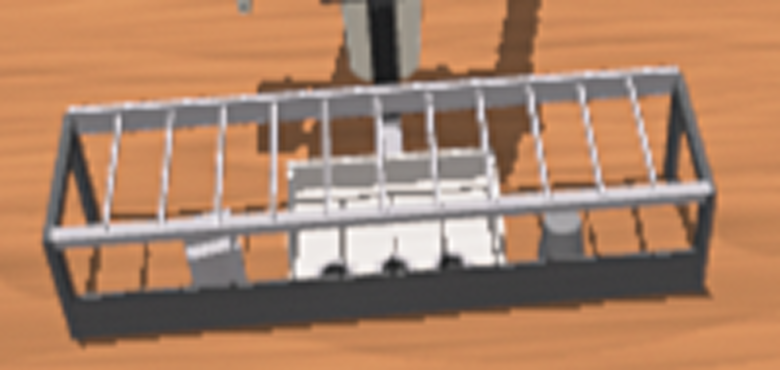

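The pan is centred between clamp and cone with all three nuts ahead of its edge near the kick-plate. I'll keep pushing.

Call:
apply_moves --series '[[[-2,0,0],[0,0,0]],[[-2,0,0],[0,0,0]],[[-2,0,0],[0,0,0]],[[-2,0,0],[0,0,0]],[[-2,0,0],[0,0,0]]]'

```text
t: 10.35
tool_pos: [0.5367, -0.0449, 0.2121]
orientation: [0.035, -3.14, 0.0]
force: [-8.0, 0.1, 10.7]
opening: 0.0158
gripper_force: 55.0
```

Call:
apply_moves --series '[[[-2,0,0],[0,0,0]],[[-2,0,0],[0,0,0]],[[-1,0,0],[0,0,0]],[[0,0,0],[0,0,0]]]'

```text
t: 10.68
tool_pos: [0.5419, -0.0447, 0.2121]
orientation: [0.035, -3.141, 0.0]
force: [-5.0, 0.5, 7.6]
opening: 0.0154
gripper_force: 55.0
```

Call:
apply_moves --series '[[[-1,0,0],[0,0,0]],[[-1,0,0],[0,0,0]],[[0,0,0],[0,0,0]]]'

```text
t: 10.93
tool_pos: [0.5432, -0.0447, 0.2121]
orientation: [0.035, -3.138, 0.0]
force: [-11.6, 0.3, 14.0]
opening: 0.0156
gripper_force: 55.0
```

Call:
apply_moves --series '[[[-1,0,0],[0,0,0]],[[-1,0,0],[0,0,0]],[[0,0,0],[0,0,0]]]'

```text
t: 11.18
tool_pos: [0.5442, -0.0447, 0.2119]
orientation: [0.035, -3.135, -0.0]
force: [-21.6, -1.0, 21.3]
opening: 0.0152
gripper_force: 55.0
```

Run:
```python
from h import *
print(grip(),robot.read_state()['force'])
I,D=robot.read_camera('scene'); cv2.imwrite('pics/c4.png',cv2.resize(I[190:285,195:395],None,fx=3.9,fy=3.9,interpolation=cv2.INTER_CUBIC))
```

```text
(array([ 0.543 , -0.0447,  0.0449]), np.float64(1.27), np.float64(-0.39)) [-21.56826311  -0.98938304  21.31146361]
```

View pics/c4.png

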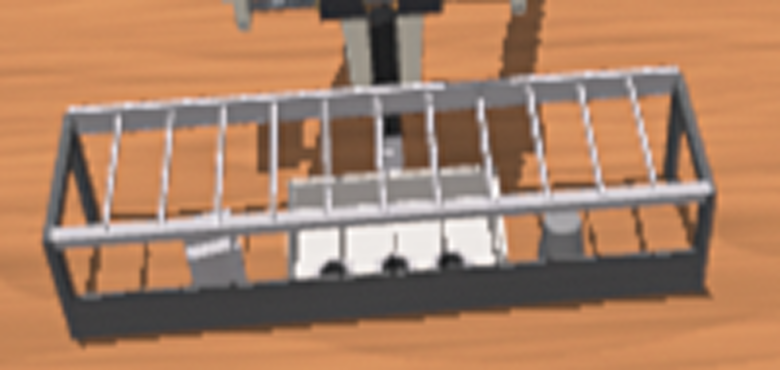

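Run:
```python
from h import *
I,D=robot.read_camera('scene'); P=cloud('scene',D); X,Y,Z=P[...,0],P[...,1],P[...,2]
for y in(-.009,-.043,-.078,-.026,-.06):
    m=(D>0)&(abs(Y-y)<.004)&(X>.66)&(X<.712)&(Z<.045)
    print(y,[tuple((P[j]*1000).round(0).astype(int)[[0,2]]) for j in map(tuple,np.argwhere(m))][:24])
```

```text
-0.009 [(np.int64(661), np.int64(5)), (np.int64(660), np.int64(3)), (np.int64(661), np.int64(4)), (np.int64(661), np.int64(1)), (np.int64(664), np.int64(5)), (np.int64(664), np.int64(4)), (np.int64(664), np.int64(3)), (np.int64(675), np.int64(14)), (np.int64(676), np.int64(14)), (np.int64(676), np.int64(15)), (np.int64(678), np.int64(16)), (np.int64(682), np.int64(18)), (np.int64(681), np.int64(16)), (np.int64(680), np.int64(16)), (np.int64(681), np.int64(16)), (np.int64(683), np.int64(16)), (np.int64(683), np.int64(15)), (np.int64(684), np.int64(16)), (np.int64(685), np.int64(17)), (np.int64(687), np.int64(17)), (np.int64(688), np.int64(18)), (np.int64(685), np.int64(14)), (np.int64(691), np.int64(18)), (np.int64(691), np.int64(17))]
-0.043 [(np.int64(663), np.int64(3)), (np.int64(664), np.int64(3)), (np.int64(664), np.int64(4)), (np.int64(677), np.int64(15)), (np.int64(678), np.int64(16)), (np.int64(677), np.int64(15)), (np.int64(681), np.int64(16)), (np.int64(681), np.int64(17)), (np.int64(679), np.int64(13)), (np.int64(684), np.int64(16)), (np.int64(686), np.int64(18)), (np.int64
[... 1900 characters left out ...]
nt64(2)), (np.int64(664), np.int64(5)), (np.int64(664), np.int64(4)), (np.int64(663), np.int64(3)), (np.int64(664), np.int64(2)), (np.int64(666), np.int64(4)), (np.int64(666), np.int64(4)), (np.int64(666), np.int64(3)), (np.int64(668), np.int64(2)), (np.int64(668), np.int64(2)), (np.int64(669), np.int64(3)), (np.int64(671), np.int64(2)), (np.int64(670), np.int64(1)), (np.int64(670), np.int64(2)), (np.int64(672), np.int64(4)), (np.int64(674), np.int64(3)), (np.int64(676), np.int64(5)), (np.int64(675), np.int64(4)), (np.int64(675), np.int64(3)), (np.int64(678), np.int64(4)), (np.int64(675), np.int64(1)), (np.int64(677), np.int64(2)), (np.int64(679), np.int64(5)), (np.int64(702), np.int64(29))]
```

Call:
apply_moves --series '[[[-1,0,0],[0,0,0]],[[-1,0,0],[0,0,0]],[[0,0,0],[0,0,0]]]'

```text
t: 11.53
tool_pos: [0.5452, -0.0447, 0.2117]
orientation: [0.035, -3.131, -0.0]
force: [-29.1, -1.0, 28.2]
opening: 0.0157
gripper_force: 55.0
```

Run:
```python
from h import *
print(grip())
I,D=robot.read_camera('scene'); P=cloud('scene',D); X,Y,Z=P[...,0],P[...,1],P[...,2]
for y in(-.009,-.043,-.078,-.026,-.06):
    m=(D>0)&(abs(Y-y)<.004)&(X>.66)&(X<.712)&(Z<.045)
    print(y,[tuple((P[j]*1000).round(0).astype(int)[[0,2]]) for j in map(tuple,np.argwhere(m))][:24])
```

```text
(array([ 0.5434, -0.0447,  0.0447]), np.float64(1.28), np.float64(-0.59))
-0.009 [(np.int64(661), np.int64(4)), (np.int64(661), np.int64(4)), (np.int64(663), np.int64(3)), (np.int64(663), np.int64(3)), (np.int64(663), np.int64(3)), (np.int64(664), np.int64(4)), (np.int64(675), np.int64(13)), (np.int64(677), np.int64(15)), (np.int64(677), np.int64(15)), (np.int64(676), np.int64(14)), (np.int64(681), np.int64(17)), (np.int64(681), np.int64(17)), (np.int64(682), np.int64(18)), (np.int64(681), np.int64(17)), (np.int64(683), np.int64(16)), (np.int64(684), np.int64(17)), (np.int64(683), np.int64(16)), (np.int64(682), np.int64(15)), (np.int64(686), np.int64(16)), (np.int64(688), np.int64(18)), (np.int64(688), np.int64(17)), (np.int64(689), np.int64(16)), (np.int64(689), np.int64(16)), (np.int64(702), np.int64(31))]
-0.043 [(np.int64(660), np.int64(3)), (np.int64(660), np.int64(2)), (np.int64(660), np.int64(2)), (np.int64(663), np.int64(2)), (np.int64(664), np.int64(3)), (np.int64(665), np.int64(4)), (np.int64(678), np.int64(16)), (np.int64(678), np.int64(16)), (np.int64(680), np.int64(18)),
[... 1970 characters left out ...]
nt64(3)), (np.int64(662), np.int64(2)), (np.int64(664), np.int64(5)), (np.int64(661), np.int64(1)), (np.int64(667), np.int64(5)), (np.int64(666), np.int64(4)), (np.int64(665), np.int64(2)), (np.int64(665), np.int64(3)), (np.int64(668), np.int64(3)), (np.int64(669), np.int64(4)), (np.int64(670), np.int64(5)), (np.int64(668), np.int64(2)), (np.int64(671), np.int64(3)), (np.int64(670), np.int64(2)), (np.int64(672), np.int64(3)), (np.int64(672), np.int64(3)), (np.int64(674), np.int64(3)), (np.int64(675), np.int64(4)), (np.int64(675), np.int64(4)), (np.int64(675), np.int64(3)), (np.int64(677), np.int64(3)), (np.int64(678), np.int64(4)), (np.int64(678), np.int64(3)), (np.int64(703), np.int64(30))]
```

Nut tops read z≈16 mm over a pan floor at about 3 mm, so all three are in the pan. I'll back off the pressure, then tilt the mouth up.

Call:
apply_moves --series '[[[1,0,0],[0,0,0]],[[1,0,0],[0,0,0]],[[1,0,0],[0,0,0]],[[0.5,0,0],[0,0,0]],[[0,0,-1],[0,0,0]],[[0,0,-1],[0,0,0]],[[0,0,-1],[0,0,0]],[[0,0,0],[0,0,0]]]'

```text
t: 12.25
tool_pos: [0.544, -0.0445, 0.2141]
orientation: [0.035, -3.14, -0.001]
force: [-0.9, 0.6, -3.1]
opening: 0.0158
gripper_force: 55.0
```

```bash
sed -i "s/from_euler('y',tilt/from_euler('y',-tilt/" h.py
python3 - <<'E'
from h import *
g,th,ti=grip(); print(g,th,ti,robot.read_state()['force'])
plan(pose(g[0]-.009,g[1],g[2]-.016,1.27,12),12,ease=False)
E
```

```text
[ 0.5438 -0.0444  0.0471] 1.27 -0.09 [-0.92807616  0.64066847 -3.13937878]
[[[3.7,0.0,1.4],[0.0,-0.018,0.0]],[[3.7,0.0,1.3],[0.0,-0.017,0.0]],[[3.7,0.1,1.3],[0.0,-0.018,0.0]],[[3.8,0.0,1.4],[0.0,-0.017,0.0]],[[3.7,0.0,1.3],[0.0,-0.018,0.0]],[[3.8,0.0,1.2],[0.0,-0.017,0.0]],[[3.9,0.1,1.3],[0.0,-0.018,0.0]],[[3.8,0.0,1.3],[0.0,-0.018,0.0]],[[3.9,0.0,1.2],[0.0,-0.017,0.0]],[[3.8,0.0,1.2],[0.0,-0.018,0.0]],[[4.0,0.1,1.3],[0.0,-0.017,0.0]],[[3.9,0.0,1.1],[0.0,-0.018,0.0]]] max 4.207136793592526
```

Call:
apply_moves --series '[[[3.7,0,1.2],[0,-0.0175,0]],[[3.7,0,1.2],[0,-0.0175,0]],[[3.7,0,1.2],[0,-0.0175,0]],[[3.7,0,1.2],[0,-0.0175,0]],[[3.7,0,1.2],[0,-0.0175,0]],[[3.8,0,1.2],[0,-0.0175,0]],[[3.8,0,1.2],[0,-0.0175,0]],[[3.8,0,1.2],[0,-0.0175,0]],[[3.9,0,1.2],[0,-0.0175,0]],[[3.9,0,1.2],[0,-0.0175,0]],[[3.9,0,1.2],[0,-0.0175,0]],[[3.9,0,1.2],[0,-0.0175,0]]]'

```text
t: 13.25
tool_pos: [0.5003, -0.0456, 0.1959]
orientation: [-0.033, 2.93, 0.003]
force: [-0.2, 0.3, -3.5]
opening: 0.0151
gripper_force: 55.0
```

Run:
```python
from h import *
g,th,ti=grip(); print(g,th,ti,robot.read_state()['force'])
a=plan(pose(g[0]-.15,g[1]-.0033,g[2]+.004,th,12),24)
I,D=robot.read_camera('scene'); cv2.imwrite('pics/c5.png',cv2.resize(I[190:285,195:395],None,fx=3.9,fy=3.9,interpolation=cv2.INTER_CUBIC))
```

```text
[ 0.5354 -0.0448  0.0326] 1.27 12.13 [-0.1697445   0.34062085 -3.45465111]
[[[0.1,0.0,0.0],[0.0,0.0,0.0]],[[0.4,0.0,-0.1],[0.0,0.0,0.0]],[[1.3,0.0,-0.3],[0.0,0.0,0.0]],[[2.4,0.0,-0.6],[0.0,0.0,0.0]],[[3.7,0.0,-0.9],[0.0,0.0,0.0]],[[5.3,0.0,-1.3],[0.0,0.0,0.0]],[[6.9,0.0,-1.7],[0.0,0.0,0.0]],[[8.3,0.0,-2.0],[0.0,0.0,0.0]],[[9.8,0.0,-2.4],[0.0,0.001,0.0]],[[10.8,0.0,-2.6],[0.0,0.0,0.0]],[[11.7,0.0,-2.9],[0.0,0.0,0.0]],[[12.0,0.0,-2.9],[0.0,0.0,0.0]],[[12.1,0.0,-2.9],[0.0,0.0,0.0]],[[11.6,0.0,-2.8],[0.0,0.001,0.0]],[[10.9,0.0,-2.7],[0.0,0.0,0.0]],[[9.7,0.0,-2.3],[0.0,0.0,0.0]],[[8.4,0.0,-2.0],[0.0,0.0,0.0]],[[6.9,0.0,-1.7],[0.0,0.0,0.0]],[[5.3,0.0,-1.3],[0.0,0.0,0.0]],[[3.7,0.0,-0.9],[0.0,0.0,0.0]],[[2.4,0.0,-0.6],[0.0,0.0,0.0]],[[1.3,0.0,-0.3],[0.0,0.0,0.0]],[[0.4,0.0,-0.1],[0.0,0.0,0.0]],[[0.1,0.0,0.0],[0.0,0.0,0.0]]] max 12.44266852407473
```

View pics/c5.png

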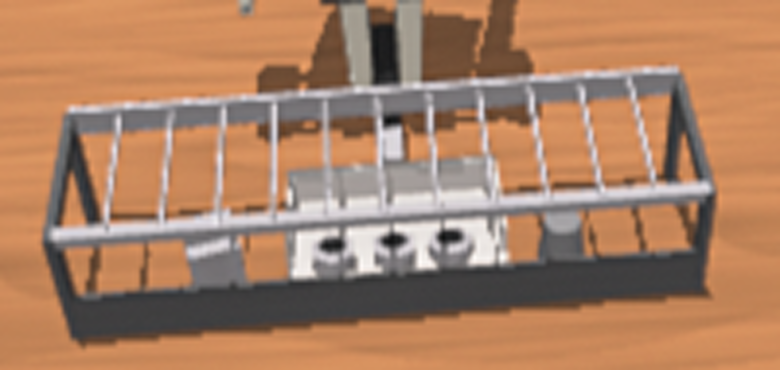

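All three nuts sit on the tilted pan at crop (333,255), (394,250) and (450,245), with the clamp and cone undisturbed. Now I'll withdraw gently.

Call:
apply_moves --series '[[[1,0,-0.2],[0,0,0]],[[2.5,0,-0.6],[0,0,0]],[[4,0,-1],[0,0,0]],[[6,0,-1.5],[0,0,0]],[[8,0,-2],[0,0,0]],[[9,0,-2.2],[0,0,0]],[[10,0,-2.4],[0,0,0]],[[10,0,-2.4],[0,0,0]],[[10,0,-2.4],[0,0,0]],[[10,0,-2.4],[0,0,0]],[[10,0,-2.4],[0,0,0]],[[10,0,-2.4],[0,0,0]]]'

```text
t: 14.3
tool_pos: [0.4065, -0.0476, 0.1984]
orientation: [-0.033, 2.932, 0.003]
force: [0.1, 0.1, -2.0]
opening: 0.0152
gripper_force: 55.0
```

Call:
apply_moves --series '[[[10,0,-2.4],[0,0,0]],[[10,0,-2.4],[0,0,0]],[[9,0,-2.2],[0,0,0]],[[8,0,-2],[0,0,0]],[[6,0,-1.5],[0,0,0]],[[5,0,-1.2],[0,0,0]],[[4,0,-1],[0,0,0]],[[2.5,0,-0.6],[0,0,0]],[[1,0,-0.2],[0,0,0]],[[0,0,0],[0,0,0]]]'

```text
t: 15.13
tool_pos: [0.3505, -0.049, 0.2003]
orientation: [-0.032, 2.931, 0.003]
force: [0.3, -0.3, -3.6]
opening: 0.0157
gripper_force: 55.0
```

Run:
```python
from h import *
g,th,ti=grip(); print(g,th,ti,robot.read_state()['force'],robot.read_state()['q'].round(2))
print('lift');a=plan(pose(g[0]-.005,g[1],.19,th,14),24)
print('swing');b=plan(pose(.40,.17,.19,77.0,14),36,a)
```

```text
[ 0.3853 -0.0482  0.037 ] 1.27 12.05 [ 0.26380749 -0.26212632 -3.6026235 ] [-0.32 -0.53  2.46  0.08  1.02 -1.95]
lift
[[[0.0,0.0,-0.1],[0.0,0.0,0.0]],[[-0.1,0.0,-0.5],[0.0,0.0,0.0]],[[-0.2,0.0,-1.3],[0.0,0.0,0.0]],[[-0.3,0.0,-2.4],[0.0,-0.001,0.0]],[[-0.6,0.0,-3.9],[0.0,-0.001,0.0]],[[-0.8,0.0,-5.5],[0.0,-0.001,0.0]],[[-1.0,0.0,-7.1],[0.0,-0.002,0.0]],[[-1.3,0.0,-8.6],[0.0,-0.002,0.0]],[[-1.5,0.0,-10.1],[0.0,-0.002,0.0]],[[-1.6,0.0,-11.3],[0.0,-0.002,0.0]],[[-1.9,0.0,-12.0],[0.0,-0.003,0.0]],[[-1.9,0.0,-12.4],[0.0,-0.003,0.0]],[[-2.0,0.0,-12.5],[0.0,-0.003,0.0]],[[-2.0,0.1,-12.0],[0.0,-0.003,0.0]],[[-1.8,0.0,-11.2],[0.0,-0.002,0.0]],[[-1.7,0.0,-10.1],[0.0,-0.002,0.0]],[[-1.5,0.0,-8.6],[0.0,-0.002,0.0]],[[-1.2,0.0,-7.0],[0.0,-0.002,0.0]],[[-0.9,0.0,-5.5],[0.0,-0.001,0.0]],[[-0.7,0.0,-3.8],[0.0,-0.001,0.0]],[[-0.4,0.0,-2.5],[0.0,-0.001,0.0]],[[-0.3,0.0,-1.3],[0.0,0.0,0.0]],[[0.0,0.0,-0.5],[0.0,0.0,0.0]],[[-0.1,0.0,0.0],[0.0,0.0,0.0]]] max 12.658988901172163
swing
[[[0.0,0.0,0.0],[0.0,0.0,0.0]],[[0.0,0.2,0.0],[0.0,0.0,-0.001]],[[-0.1,0.4,0.0],[-0.001,0.0,-0.004]],[[-0.1,0.8,0.1],[-0.002
[... 514 characters left out ...]
18,0.0,-0.071]],[[-8.3,5.8,2.0],[-0.018,0.0,-0.071]],[[-8.8,5.0,2.2],[-0.017,0.0,-0.07]],[[-9.0,4.2,2.3],[-0.017,0.0,-0.068]],[[-9.0,3.4,2.2],[-0.016,0.0,-0.065]],[[-8.9,2.6,2.2],[-0.015,0.0,-0.061]],[[-8.4,1.8,2.1],[-0.014,0.0,-0.056]],[[-7.8,1.3,2.0],[-0.013,0.0,-0.05]],[[-7.0,0.7,1.7],[-0.011,0.0,-0.045]],[[-6.2,0.3,1.6],[-0.01,0.0,-0.039]],[[-5.2,0.1,1.3],[-0.008,0.0,-0.033]],[[-4.3,-0.1,1.0],[-0.007,0.0,-0.026]],[[-3.4,-0.2,0.9],[-0.005,0.0,-0.021]],[[-2.5,-0.2,0.6],[-0.004,0.0,-0.015]],[[-1.7,-0.1,0.4],[-0.002,0.0,-0.01]],[[-1.1,-0.1,0.3],[-0.002,0.0,-0.007]],[[-0.5,-0.1,0.1],[-0.001,0.0,-0.003]],[[-0.2,0.0,0.1],[0.0,0.0,-0.001]],[[0.0,0.0,0.0],[0.0,0.0,-0.001]]] max 10.357605900979243
```

Run:
```python
from h import *
g,th,ti=grip()
print('lift');a=plan(pose(.42,g[1],.155,th,13),15)
print('swing');b=plan(pose(.42,.15,.155,60,13),24,a)
```

```text
lift
[[[-0.1,0.0,-0.2],[0.0,0.0,0.0]],[[-0.7,0.0,-1.4],[0.0,0.0,0.0]],[[-1.9,0.0,-3.7],[0.0,-0.001,0.0]],[[-3.4,-0.1,-6.4],[0.0,-0.001,0.0]],[[-4.8,-0.1,-9.4],[0.0,-0.001,0.0]],[[-6.3,0.0,-12.0],[0.0,-0.002,0.0]],[[-7.1,-0.1,-13.7],[0.0,-0.002,0.0]],[[-7.5,-0.1,-14.4],[0.0,-0.002,0.0]],[[-7.2,-0.1,-13.6],[0.0,-0.002,0.0]],[[-6.4,-0.1,-12.0],[0.0,-0.002,0.0]],[[-4.9,-0.1,-9.3],[0.0,-0.002,0.0]],[[-3.5,0.0,-6.4],[0.0,-0.001,0.0]],[[-1.9,-0.1,-3.6],[0.0,0.0,0.0]],[[-0.8,0.0,-1.5],[0.0,0.0,0.0]],[[-0.1,0.0,-0.2],[0.0,-0.001,0.0]]] max 16.236378906640482
swing
[[[0.0,0.1,0.0],[0.0,0.0,0.0]],[[0.0,0.5,0.0],[-0.001,0.0,-0.004]],[[-0.1,1.4,0.0],[-0.002,0.0,-0.008]],[[-0.1,2.6,0.0],[-0.004,0.0,-0.017]],[[-0.2,4.1,0.1],[-0.006,0.0,-0.026]],[[-0.6,5.8,0.1],[-0.008,0.0,-0.036]],[[-1.1,7.4,0.3],[-0.011,0.0,-0.047]],[[-1.9,9.1,0.4],[-0.013,0.0,-0.057]],[[-2.9,10.3,0.7],[-0.016,0.0,-0.067]],[[-4.3,11.3,1.0],[-0.017,0.0,-0.075]],[[-5.6,11.8,1.3],[-0.018,0.0,-0.08]],[[-7.1,11.6,1.6],[-0.02,0.0,-0.082]],[[-8.3,10.9,2.0],[-0.019,0.0,-0.083]],[[-9.1,9.9,2.1],[-0.018,0.0,-0.08]],[[-9.4,8.4,2.2],[-0.017,0.0,-0.075]],[[-9.2,6.9,2.1],[-0.016,0.0,-0.066]],[[-8.4,5.3,1.9],[-0.013,0.0,-0.058]],[[-7.2,4.0,1.7],[-0.011,0.0,-0.047]],[[-5.7,2.7,1.3],[-0.009,0.0,-0.036]],[[-4.2,1.8,1.0],[-0.006,0.0,-0.026]],[[-2.7,1.1,0.6],[-0.003,0.0,-0.016]],[[-1.4,0.6,0.3],[-0.002,0.0,-0.009]],[[-0.6,0.2,0.2],[-0.001,0.0,-0.003]],[[0.0,0.0,0.0],[0.0,0.0,-0.001]]] max 13.845576911057192
```

Call:
apply_moves --series '[[[-1,0,-2],[0,0,0]],[[-2,0,-4],[0,0,0]],[[-3.5,0,-7],[0,-0.002,0]],[[-5,0,-10],[0,-0.002,0]],[[-6,0,-12],[0,-0.002,0]],[[-7,0,-14],[0,-0.002,0]],[[-7,0,-14],[0,-0.002,0]],[[-7,0,-14],[0,-0.002,0]],[[-6,0,-12],[0,-0.002,0]],[[-5,0,-9],[0,-0.002,0]],[[-4,0,-6],[0,0,0]],[[-2,0,-3],[0,0,0]]]'

```text
t: 16.13
tool_pos: [0.3822, -0.0483, 0.3181]
orientation: [-0.033, 2.914, 0.003]
force: [-0.0, -0.3, -4.0]
opening: 0.0157
gripper_force: 55.0
```

Call:
apply_moves --series '[[[0,0.5,0],[-0.001,0,-0.004]],[[0,1.4,0],[-0.002,0,-0.008]],[[0,2.6,0],[-0.004,0,-0.017]],[[0,4,0],[-0.006,0,-0.026]],[[-0.6,6,0],[-0.008,0,-0.036]],[[-1,7.4,0.3],[-0.011,0,-0.047]],[[-2,9,0.4],[-0.013,0,-0.057]],[[-3,10,0.7],[-0.016,0,-0.067]],[[-4,11,1],[-0.017,0,-0.075]],[[-6,12,1.3],[-0.018,0,-0.08]],[[-7,12,1.6],[-0.02,0,-0.082]],[[-8,11,2],[-0.019,0,-0.083]]]'

```text
t: 17.13
tool_pos: [0.3876, 0.0472, 0.3165]
orientation: [-0.901, 2.783, 0.104]
force: [0.7, -0.4, -4.0]
opening: 0.0157
gripper_force: 55.0
```

Call:
apply_moves --series '[[[-9,10,2],[-0.018,0,-0.08]],[[-9,8.4,2.2],[-0.017,0,-0.075]],[[-9,7,2.1],[-0.016,0,-0.066]],[[-8,5,1.9],[-0.013,0,-0.058]],[[-7,4,1.7],[-0.011,0,-0.047]],[[-6,2.7,1.3],[-0.009,0,-0.036]],[[-4,2,1],[-0.006,0,-0.026]],[[-2.7,1,0.6],[-0.003,0,-0.016]],[[-1.4,0.6,0.3],[-0.002,0,-0.009]],[[-0.6,0.2,0],[0,0,-0.003]],[[0,0,0],[0,0,0]]]'

```text
t: 18.05
tool_pos: [0.3987, 0.1171, 0.3167]
orientation: [-1.469, 2.548, 0.167]
force: [-0.4, 0.6, -3.2]
opening: 0.0158
gripper_force: 55.0
```

Run:
```python
from h import *
g,th,ti=grip(); print(g,th,ti,robot.read_state()['force'],robot.read_state()['q'].round(2),robot.read_state()['t'])
a=plan(pose(.4132,.245,.15,75,12),18)
I,D=robot.read_camera('scene'); cv2.imwrite('pics/c6.png',cv2.resize(I[90:290,200:500],None,fx=2.6,fy=2.6,interpolation=cv2.INTER_CUBIC))
```

```text
[0.4175 0.1496 0.154 ] 59.94 12.98 [-0.42845806  0.57649316 -3.19723799] [ 0.08 -0.43  2.16  0.19  1.28 -2.58] 18.05
[[[-0.1,0.0,0.0],[0.0,0.0,0.0]],[[-0.6,0.4,0.2],[0.0,0.0,-0.002]],[[-1.6,0.8,0.4],[-0.002,0.0,-0.005]],[[-3.0,1.5,0.8],[-0.002,0.001,-0.01]],[[-4.5,2.3,1.3],[-0.003,0.001,-0.014]],[[-6.1,2.9,1.6],[-0.004,0.001,-0.019]],[[-7.5,3.5,2.0],[-0.005,0.002,-0.024]],[[-8.7,3.7,2.4],[-0.006,0.002,-0.026]],[[-9.4,3.7,2.4],[-0.006,0.002,-0.028]],[[-9.5,3.4,2.5],[-0.007,0.001,-0.029]],[[-9.1,3.0,2.3],[-0.005,0.002,-0.026]],[[-8.1,2.3,2.1],[-0.006,0.002,-0.024]],[[-6.7,1.8,1.7],[-0.004,0.001,-0.019]],[[-5.0,1.3,1.3],[-0.003,0.001,-0.014]],[[-3.3,0.7,0.8],[-0.002,0.001,-0.009]],[[-1.8,0.4,0.5],[-0.001,0.0,-0.005]],[[-0.7,0.2,0.1],[-0.001,0.0,-0.002]],[[-0.1,0.0,0.1],[0.0,0.0,-0.001]]] max 10.395191195932858
```

View pics/c6.png

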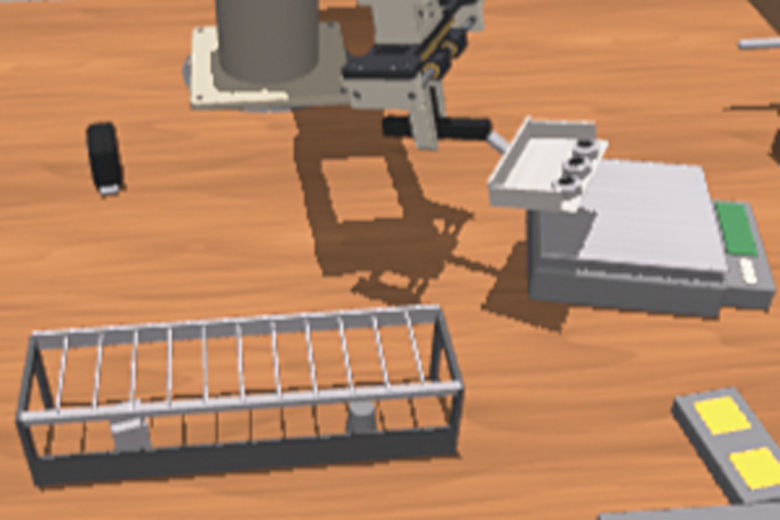

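The nuts are all in the pan near the mouth, at crop (568,183), (575,163) and (586,148), and the clamp and cone are still under the rack. q6 is near its range limit, so I'll keep the heading at about 62°.

Run:
```python
from h import *
a=plan(pose(.3886,.2547,.15,62,12),16)
b=plan(pose(.3886,.2547,.114,62,0),16,a)
```

```text
[[[-0.1,0.1,0.0],[0.0,0.0,0.0]],[[-0.9,0.9,0.3],[0.0,0.0,0.0]],[[-2.1,2.1,0.6],[0.0,0.001,-0.001]],[[-3.9,3.8,1.0],[-0.001,0.001,-0.002]],[[-5.7,5.7,1.6],[0.0,0.001,-0.003]],[[-7.5,7.4,2.0],[-0.001,0.001,-0.003]],[[-8.8,8.6,2.4],[-0.001,0.002,-0.004]],[[-9.6,9.4,2.6],[-0.001,0.003,-0.005]],[[-9.6,9.2,2.5],[-0.001,0.002,-0.004]],[[-9.0,8.5,2.4],[-0.001,0.002,-0.004]],[[-7.6,7.3,2.0],[0.0,0.001,-0.004]],[[-5.9,5.5,1.5],[-0.001,0.002,-0.002]],[[-4.0,3.7,1.0],[0.0,0.0,-0.002]],[[-2.2,2.1,0.6],[-0.001,0.001,-0.001]],[[-0.9,0.8,0.2],[0.0,0.0,0.0]],[[-0.1,0.1,0.1],[0.0,0.0,0.0]]] max 13.685028315644802
[[[0.0,0.0,0.1],[0.0,0.0,0.0]],[[-0.3,0.0,0.3],[0.0,0.003,0.0]],[[-0.8,0.0,1.0],[0.0,0.005,0.0]],[[-1.4,0.0,1.8],[0.0,0.011,0.0]],[[-2.1,0.0,2.7],[0.0,0.016,0.0]],[[-2.8,0.0,3.4],[0.0,0.02,0.0]],[[-3.4,0.0,4.1],[0.0,0.024,0.0]],[[-3.7,0.0,4.5],[0.0,0.026,0.0]],[[-3.9,0.0,4.5],[0.0,0.026,0.0]],[[-3.6,0.0,4.1],[0.0,0.024,0.0]],[[-3.2,0.0,3.5],[0.0,0.02,0.0]],[[-2.6,0.0,2.7],[0.0,0.016,0.0]],[[-1.7,0.0,1.8],[0.0,0.01,0.0]],[[-1.0,0.0,1.0],[0.0,0.006,0.0]],[[-0.3,0.0,0.4],[0.0,0.002,0.0]],[[-0.1,0.0,0.1],[0.0,0.001,0.0]]] max 5.954829972383762
```

Call:
apply_moves --series '[[[-2,2,0.5],[0,0,0]],[[-4,4,1],[0,0.001,-0.003]],[[-6,6,1.6],[-0.001,0.001,-0.003]],[[-8,8,2],[-0.001,0.002,-0.004]],[[-9,9,2.4],[-0.001,0.002,-0.004]],[[-10,9,2.6],[-0.001,0.002,-0.004]],[[-10,9,2.5],[-0.001,0.002,-0.004]],[[-9,9,2.4],[-0.001,0.002,-0.004]],[[-8,7,2],[0,0.002,-0.004]],[[-6,6,1.5],[0,0.002,-0.003]],[[-4,4,1],[0,0,-0.002]],[[-2,2,0.5],[0,0,0]]]'

```text
t: 19.1
tool_pos: [0.3719, 0.2249, 0.3141]
orientation: [-1.524, 2.533, 0.16]
force: [-0.2, 0.2, -3.4]
opening: 0.0157
gripper_force: 55.0
```

Call:
apply_moves --series '[[[-0.6,0,1],[0,0.004,0]],[[-1.4,0,2],[0,0.012,0]],[[-2.3,0,3],[0,0.018,0]],[[-3,0,4],[0,0.023,0]],[[-3.7,0,4],[0,0.025,0]],[[-4,0,4],[0,0.027,0]],[[-4,0,4],[0,0.027,0]],[[-3.7,0,4],[0,0.025,0]],[[-3.3,0,4],[0,0.021,0]],[[-2.7,0,3],[0,0.016,0]],[[-1.6,0,2],[0,0.009,0]],[[-0.6,0,1],[0,0.003,0]]]'

```text
t: 20.1
tool_pos: [0.3887, 0.2548, 0.2813]
orientation: [1.618, -2.693, 0.002]
force: [-0.3, 0.1, -3.1]
opening: 0.0156
gripper_force: 55.0
```

Call:
apply_moves --series '[[[0,0,0],[0,0,0]],[[0,0,0],[0,0,0]]]'

```text
t: 20.27
tool_pos: [0.3887, 0.2546, 0.2819]
orientation: [-1.617, 2.692, -0.001]
force: [0.2, 0.4, -4.1]
opening: 0.0156
gripper_force: 55.0
```

Run:
```python
from h import *
g,th,ti=grip(); print(g,th,ti,robot.read_state()['force'],robot.read_state()['q'].round(2),robot.read_state()['t'])
for n in('scene','top'):
    I,D=robot.read_camera(n); P=cloud(n,D); X,Y,Z=P[...,0],P[...,1],P[...,2]
    S=cv2.cvtColor(I,cv2.COLOR_BGR2HSV)[...,1]
    m=((D>0)&(X>.34)&(X<.54)&(Y>.28)&(Y<.45)&(Z>.067)&(Z<.11)&(S<60)).astype(np.uint8)
    k=cv2.connectedComponentsWithStats(m); c=P[k[1]==1+np.argmax(k[2][1:,4])]
    print(n,len(c),cv2.minAreaRect(c[:,:2].astype(np.float32)*1000))
```

```text
[0.389  0.2546 0.1149] 61.98 0.05 [ 0.19551529  0.42601543 -4.0997024 ] [ 0.47 -0.15  1.99 -0.    1.29 -2.18] 20.2667
scene 1090 ((435.1395263671875, 339.0043029785156), (124.24102020263672, 134.00946044921875), 62.089534759521484)
top 304 ((484.6483459472656, 336.8717956542969), (80.25737762451172, 37.988746643066406), 60.32844543457031)
```

Call:
apply_moves --series '[[[0,0,1],[0,0,0]],[[0,0,1.5],[0,0,0]],[[0,0,1.5],[0,0,0]],[[0,0,1],[0,0,0]],[[0,0,1],[0,0,0]],[[0,0,0.7],[0,0,0]],[[0,0,0.5],[0,0,0]],[[0,0,0],[0,0,0]],[[0,0,0],[0,0,0]]]'

```text
t: 21.12
tool_pos: [0.3887, 0.2547, 0.2747]
orientation: [-1.617, 2.692, -0.002]
force: [-0.8, 0.3, -3.1]
opening: 0.0159
gripper_force: 55.0
```

Call:
apply_moves --series '[[[0,0,0.4],[0,0,0]],[[0,0,0.4],[0,0,0]],[[0,0,0],[0,0,0]],[[0,0,0],[0,0,0]]]'

```text
t: 21.45
tool_pos: [0.3888, 0.2547, 0.274]
orientation: [-1.617, 2.692, -0.001]
force: [-0.3, 0.8, -2.8]
opening: 0.0157
gripper_force: 55.0
```

Call:
apply_moves --series '[[[0,0,0.4],[0,0,0]],[[0,0,0.4],[0,0,0]],[[0,0,0],[0,0,0]],[[0,0,0],[0,0,0]]]'

```text
t: 21.78
tool_pos: [0.3888, 0.2547, 0.2734]
orientation: [-1.617, 2.692, -0.002]
force: [-0.5, -1.2, 2.2]
opening: 0.0158
gripper_force: 55.0
```

Call:
apply_moves --series '[[[0,0,0.3],[0,0,0]],[[0,0,0.3],[0,0,0]],[[0,0,0],[0,0,0]],[[0,0,0],[0,0,0]]]'

```text
t: 22.12
tool_pos: [0.3889, 0.2547, 0.2729]
orientation: [-1.617, 2.692, -0.002]
force: [-2.5, -3.5, 5.7]
opening: 0.0153
gripper_force: 55.0
```

Call:
apply_moves --series '[[[0,0,-0.3],[0,0,0]],[[0,0,-0.2],[0,0,0]],[[0,0,0],[0,0,0]]]' --newtons 8

```text
t: 22.37
tool_pos: [0.3889, 0.2547, 0.2731]
orientation: [-1.617, 2.691, -0.002]
force: [1.2, -0.9, 0.8]
opening: 0.016
gripper_force: 8.0
```

Call:
apply_moves --series '[[[0,0,0],[0,0,0]],[[0,0,0],[0,0,0]],[[0,0,0],[0,0,0]],[[0,0,0],[0,0,0]],[[0,0,0],[0,0,0]],[[0,0,0],[0,0,0]],[[0,0,0],[0,0,0]],[[0,0,0],[0,0,0]]]' --claw 0.7

```text
t: 23.03
tool_pos: [0.3887, 0.2547, 0.273]
orientation: [-1.617, 2.692, -0.001]
force: [0.5, -0.5, 0.6]
opening: 0.0632
gripper_force: 0.0
```

Call:
apply_moves --series '[[[0,0,-5],[0,0,0]],[[0,0,-10],[0,0,0]],[[0,0,-15],[0,0,0]],[[0,0,-20],[0,0,0]],[[0,0,-20],[0,0,0]],[[0,0,-20],[0,0,0]],[[0,0,-20],[0,0,0]],[[0,0,-15],[0,0,0]],[[0,0,-10],[0,0,0]],[[0,0,-5],[0,0,0]],[[0,0,0],[0,0,0]]]'

```text
t: 23.95
tool_pos: [0.3887, 0.2548, 0.4144]
orientation: [-1.616, 2.69, -0.002]
force: [0.5, -0.8, -0.3]
opening: 0.0653
gripper_force: 0.0
```

Run:
```python
from h import *
s=robot.read_state(); print(s['t'],s['force'])
for n in('scene','top'):
    I,D=robot.read_camera(n); P=cloud(n,D); X,Y,Z=P[...,0],P[...,1],P[...,2]
    if n=='scene': cv2.imwrite('pics/c7.png',cv2.resize(I[110:280,200:500],None,fx=2.6,fy=2.6,interpolation=cv2.INTER_CUBIC))
    S=cv2.cvtColor(I,cv2.COLOR_BGR2HSV)[...,1]
    m=((D>0)&(X>.34)&(X<.54)&(Y>.28)&(Y<.45)&(Z>.067)&(Z<.11)&(S<60)).astype(np.uint8)
    k=cv2.connectedComponentsWithStats(m); c=P[k[1]==1+np.argmax(k[2][1:,4])]
    print(n,len(c),cv2.minAreaRect(c[:,:2].astype(np.float32)*1000))
```

```text
23.95 [ 0.48578428 -0.7696402  -0.33867401]
scene 614 ((435.0471496582031, 338.7764587402344), (126.16793060302734, 134.81150817871094), 63.05963897705078)
top 72 ((491.2361755371094, 368.6930847167969), (20.90547752380371, 24.051273345947266), 62.39442443847656)
```

View pics/c7.png

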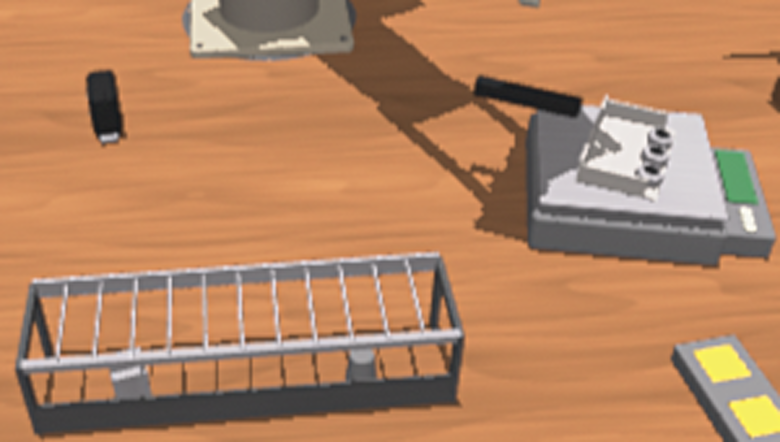

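The scoop sits flat in the middle of the plate with the three nuts in its pan at crop (660,135), (655,153) and (652,172). The clamp and cone are still under the rack and the gripper is clear, so I'm handing in.

```bash
python3 -c "
from plant import robot
print(robot.close_job())"
```

```text
the job is handed in; nothing more can be done
None
```

I set the scoop flat in the middle of the scale plate with all three nuts in its pan, let go, left the clamp and cone under the rack, and handed the job in at about 24 s; the hand-in gave no verdict.

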